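# Pack the shoe-care carton and roll it into its cubby

## Robot

A 6-joint arm with a two-finger parallel gripper is mounted at the origin on the work surface. World frame = base frame: x ahead of the robot, y to its left, z up, the work surface at z = 0. Lengths are in mm, angles in rad, forces in N, time in s.
With the tool pointing down it reaches from about 400 to 925 mm from the base axis. Payload 12.5 kg.
Tool frame: the origin (TCP) lies between the finger pads; the fingertips stand env.tip_extent ahead of it and the grasp point (between the pads) lies 11 mm behind it (env.tip_extent is the distance from the TCP to the fingertips, in mm); z points along the fingers, y is the line along which they close (so a half turn about z gives the same grasp; the last joint's range is limited). The gripper opens to 95 mm and grips with 3 to 60 N. Pads are 20 mm wide; open, the fingers measure 119 mm over their backs; the gripper's body (75 mm by 180 mm) begins 59 mm behind the grasp point.
Start: joints at [-1.402, 0.491, 1.559, -0, 1.092, -0.106], TCP at [169.619, -601.561, 222.661] pointing down, gripper open.
Joint ranges: [-3.1, 3.1], [-0.84, 2.19], [0.05, 2.79], [-1.13, 4.28], [0.06, 2.93], [-2.69, 2.69]. Speed limits (rad/s): [2.22, 2.22, 2.79, 3.14, 3.14, 3.14].

## Interface

Orientations are given as [roll, pitch, yaw] about the fixed x, y, z axes, in that order (R = Rz(yaw) Ry(pitch) Rx(roll)).
In Python, from cell import env gives the robot as it stands.
- The arm moves only by the tool carry_out, never from a script. Its argument "motion" is a list of rows, each a list of 5 numbers: the shift along the tool's x, y, z in mm, then the turn about the tool's z in degrees, then the closure, from 0 (fully open) to 1 (shut). A call has 1 to 12 rows; each row shifts and turns the commanded pose from where the row before left it, along the tool's axes as they then stand; what a row does not reach is not made up. A row lasts 1/10 s, in which the tool goes at most 50 mm and 8.59 degrees, less where a joint would pass 70% of its speed; a pose out of reach is approached as far as the arm can. A call with a gripper value outside its range is refused whole. The fingers move at their own pace and stop on an object; the grip force is fixed at half the most. Time passes only in rows, so rows that do not move let the fingers close. It gives the time, the measured TCP pose, the force, the opening and the grip force at its end, in the units of the state.
- env.state(): the state, without advancing time (a new reading comes with each control period).
- env.read_camera(name): name is "scene" or "top" or "wrist"; returns a dict with "color" (480x640x3 uint8, red, green, blue), "K" (3x3 intrinsics, pixels), "R" (3x3) and "t" (3): a world point X has camera coordinates R X + t; the wrist camera has in their place "hand_eye" (4x4, takes a point from camera to tool coordinates, whose origin is the TCP and whose axes are the flange's). Camera axes: x right, y down, z forward; pixel columns grow to the right and rows downward; lengths in mm; the calibration is good to about 2 mm. A picture is of the moment at which its call begins: read the wrist's pose just before it. There is no depth.
- env.job_done(): hands the job in; it is judged then, once.
The state is a dict: "t": time; "joints": joint angles; "qvel": joint speeds; "tau": joint torques, N m; "eef_pos": TCP position; "tcp_rot": TCP orientation; "ft_force": force on the tool from outside, world axes, zero at the start; "moment": the same for the moment, N m; "opening": opening from 0.0 (shut) to 1.0 (fully open); "grip_force": force on a finger pad.
Only numpy, scipy, OpenCV 4.12 (cv2) and the standard library are available. Lean on these libraries where they do the work, as an engineer would, in place of code of your own. Each camera call takes 0.05 s, during which the arm holds its last target. There are 200 camera calls.

## Task

Put the shoe-care kit away: pull every shoehorn and brush that is there out of the upright holder block and lay it down inside the open carton on the roller track, with every polish tin from the dresser top in the carton too, nothing standing up out of it. Then swing the steel keeper arm out of the way if it bars the lane, push the carton along the rollers into the cubby until it is fully home against the back stop, and swing the keeper shut across the lane behind it. The carton stays on its rollers throughout, and the watch case and the scent bottle are left where they are.

Things in the scene. Friction and masses are not known exactly. Their poses are not given: they have to be found in the camera images.
- track: roller track with cubby, fixed on the dresser top, placed differently each time. Origin on the dresser top under the middle of the lane; y runs along the lane to the cubby, x across it, away from the robot. 600 long (y -300 to +300). Side rails: inner faces x = -80 and +80, outer -92 and +92, tops 62 high. 13 free rollers 24 across, 46.5 apart, along the whole lane and cubby, tops 42 high
- back_stop (a point): middle of the cubby's back stop face, at roller-top height: in the track's frame x = 0, y = +285, z = 42. Fully home, the carton's front wall touches it: carton centre at track y = +185, rear wall at y = +85
- cubby_edge (a point): middle of the front edge of the cubby's wooden top, on its underside: track x = 0, y = +157, z = 162. The top reaches from there to y = +301, x -106 to +106, upper face 178 high, carried by a near side wall (x -104 to -92) and two far posts; from y = +157 back to -300 the lane is open above. The home carton stands 72 out from under it
- carton: open cardboard carton on the rollers, 150 (x) by 200 (y, along the lane) by 70 high, walls and floor 4 thick; origin at the centre of its underside, 42 above the dresser. Starts with its centre at track y -190 to -155, 5 play to each rail. About 400 g empty. Rolls when pushed at its rear (-y) wall with a newton or two (loaded, a little more) and stays where it is left
- keeper (a joint): angle of the keeper, a steel arm swinging level about an upright pivot beside the lane. 0 = shut, straight across the lane (track +x) just behind the home carton; it opens away from the cubby, round towards track -y, to 1.6 = fully open, along the near rail. Stays where left (0.03 N m friction). The carton passes only if it is open beyond about 1.45. Starts at 0 to 0.6
- keeper_pivot (a point): point on the keeper's pivot axis at mid-height of the arm, 86 above the dresser; track x = -98, y = +66. The arm is 12 thick, 22 high (75 to 97 above the dresser) and reaches 100 from the pivot
- keeper_tip (a point): free end of the keeper arm, at mid-height
- stand: fixed wooden holder block 116 (x) by 112 (y) by 70 high; origin at the centre of its underside. Four upright wells 23 (x) by 43 (y), 58 deep, at x -33 or +33, y -26 or +26; each may hold one shoehorn or brush, handle up, its thin side along the block's x, standing on the well floor 12 above the dresser, its top about 177 up; it has some play and may lean up to 15 degrees
- horn1_mid (a point): shoehorn, 165 long; this point is at mid-length on its axis, z runs along it and points up to the handle end while it stands in the holder. Handle: wooden, 12 thick (x) by 24 wide (y), over the last 68 of its length (z +14 to +82); below it a steel scoop blade 37 wide and about 10 deep to z -82. About 80 g. May be absent
- horn2_mid (a point): shoehorn, 165 long; this point is at mid-length on its axis, z runs along it and points up to the handle end while it stands in the holder. Handle: wooden, 12 thick (x) by 24 wide (y), over the last 68 of its length (z +14 to +82); below it a steel scoop blade 37 wide and about 10 deep to z -82. About 80 g. May be absent
- brush1_mid (a point): polish applicator brush, 165 long; this point is at mid-length on its axis, z runs along it and points up to the handle end while it stands in the holder. Handle: wooden, 14 thick (x) by 20 wide (y), from z -40 to z +82; below it the head, 18 thick by 36 wide, down to z -82. About 60 g. May be absent
- brush2_mid (a point): polish applicator brush, 165 long; this point is at mid-length on its axis, z runs along it and points up to the handle end while it stands in the holder. Handle: wooden, 14 thick (x) by 20 wide (y), from z -40 to z +82; below it the head, 18 thick by 36 wide, down to z -82. About 60 g. May be absent
- tin1: flat round tin of shoe polish, 60 across, 26 high, lying on the dresser top (z = 0); origin at the centre of its underside. About 90 g. May be absent
- tin2: flat round tin of shoe polish, 60 across, 26 high, lying on the dresser top (z = 0); origin at the centre of its underside. About 90 g. May be absent
- watch_case: bystander, to be left alone: small wooden watch case 75 by 85 by 50 high, origin under its middle
- scent: bystander, to be left alone: small amber glass scent bottle, 48 across, 120 high, origin under its middle
Not all that is in view belongs to the job. Leave any turquoise look-alike of the part that bears horn2_mid alone.

How it is judged (in metres and radians):
On the way, in this order (a step that is already met when the one before it is completed fails the run):
1. every shoehorn, brush and tin that is there lies inside the carton, while the carton is still outside the cubby (x of horn1_mid in the frame of carton between -0.073 and 0.073 m and y of horn1_mid in the frame of carton between -0.098 and 0.098 m and z of horn1_mid in the frame of carton between -0.002 and 0.062 m and angle between horn1_mid's own z axis and vertical between 1.12 and 2.02 rad and x of horn2_mid in the frame of carton between -0.073 and 0.073 m and y of horn2_mid in the frame of carton between -0.098 and 0.098 m and z of horn2_mid in the frame of carton between -0.002 and 0.062 m and angle between horn2_mid's own z axis and vertical between 1.12 and 2.02 rad and x of brush1_mid in the frame of carton between -0.073 and 0.073 m and y of brush1_mid in the frame of carton between -0.098 and 0.098 m and z of brush1_mid in the frame of carton between -0.002 and 0.062 m and angle between brush1_mid's own z axis and vertical between 1.12 and 2.02 rad and x of brush2_mid in the frame of carton between -0.073 and 0.073 m and y of brush2_mid in the frame of carton between -0.098 and 0.098 m and z of brush2_mid in the frame of carton between -0.002 and 0.062 m and angle between brush2_mid's own z axis and vertical between 1.12 and 2.02 rad and x of tin1 in the frame of carton between -0.073 and 0.073 m and y of tin1 in the frame of carton between -0.098 and 0.098 m and z of tin1 in the frame of carton between -0.002 and 0.062 m and x of tin2 in the frame of carton between -0.073 and 0.073 m and y of tin2 in the frame of carton between -0.098 and 0.098 m and z of tin2 in the frame of carton between -0.002 and 0.062 m and y of carton in the frame of track below 0.06 m), for 0.2 s.
2. the carton has been pushed along the rollers fully home against the back stop (y of carton in the frame of track above 0.177 m and z of carton in the frame of track below 0.052 m), for 0.2 s.
3. the keeper is swung shut behind the carton (all of step 2 and value of joint keeper below 0.15 rad), for 0.2 s.
At the end, for the whole second after the job is handed in: every tool and tin present is inside the carton, its origin at most 62 mm above the carton's underside, shoehorns and brushes within about 25 degrees of level; the carton is on the rollers within 8 mm of the back stop; the keeper is within 0.15 rad of shut; all at rest (all of step 3 and x of horn1_mid in the frame of carton between -0.073 and 0.073 m and y of horn1_mid in the frame of carton between -0.098 and 0.098 m and z of horn1_mid in the frame of carton between -0.002 and 0.062 m and angle between horn1_mid's own z axis and vertical between 1.12 and 2.02 rad and x of horn2_mid in the frame of carton between -0.073 and 0.073 m and y of horn2_mid in the frame of carton between -0.098 and 0.098 m and z of horn2_mid in the frame of carton between -0.002 and 0.062 m and angle between horn2_mid's own z axis and vertical between 1.12 and 2.02 rad and x of brush1_mid in the frame of carton between -0.073 and 0.073 m and y of brush1_mid in the frame of carton between -0.098 and 0.098 m and z of brush1_mid in the frame of carton between -0.002 and 0.062 m and angle between brush1_mid's own z axis and vertical between 1.12 and 2.02 rad and x of brush2_mid in the frame of carton between -0.073 and 0.073 m and y of brush2_mid in the frame of carton between -0.098 and 0.098 m and z of brush2_mid in the frame of carton between -0.002 and 0.062 m and angle between brush2_mid's own z axis and vertical between 1.12 and 2.02 rad and x of tin1 in the frame of carton between -0.073 and 0.073 m and y of tin1 in the frame of carton between -0.098 and 0.098 m and z of tin1 in the frame of carton between -0.002 and 0.062 m and x of tin2 in the frame of carton between -0.073 and 0.073 m and y of tin2 in the frame of carton between -0.098 and 0.098 m and z of tin2 in the frame of carton between -0.002 and 0.062 m and linear speed of carton below 0.02 m/s); the robot touches nothing.
It fails at once if the carton is lifted off its rollers or tipped (z of carton in the frame of track above 0.062 m or angle between carton's own z axis and vertical above 0.2 rad).
It fails at once if the watch case or the scent bottle is moved more than 3 cm (distance of any of watch_case, scent from where it was at the start of the episode above 0.03 m).
Of horn1, horn2, brush1, brush2 only 3 to 4 are there at a start; the rules pass over those that are not, and their reading is None.
Of tin1, tin2 only 1 to 2 are there at a start; the rules pass over those that are not, and their reading is None.
At some moment in a run one of tin1, tin2 may be knocked a few centimetres aside while the robot is not near it.
It also fails if it takes over 210 s, if anything falls off the work surface, if the arm or the gripper's body presses on something with over 40 N, if the wrist force passes 120 N, or if a joint passes its speed limit or range.

## Working session

There is one attempt and no reset: what is moved stays moved. The work goes in short steps, Python scripts to look and compute and a tool call to move; the robot and the scene stay as the last step left them, time stands still between calls to the robot, and variables do not carry over. Pictures are saved under pics/ and viewed, at most 14 in all, crops included, and the job is handed in when it is done.

Besides the shell and the picture viewer there is one more tool, called after ">>>" as a command line: name --pt "numbers of a row" for each row, then --argument value for the rest. carry_out: Moves the arm, as the interface text tells. Its arguments: {"type":"object","properties":{"motion":{"type":"array"}},"required":["motion"]}

```bash
ls; mkdir -p pics
python3 - <<'E'
from cell import env
import cv2
print(env.state(), env.tip_extent)
for n in ["scene","top"]:
    c=env.read_camera(n); cv2.imwrite(f"pics/{n}0.png",c["color"][:,:,::-1]); print(n,c["K"],c["R"],c["t"])
print(env.read_camera("wrist")["hand_eye"],env.read_camera("wrist")["K"])
E
```

```text
pics
{'t': 0.0, 'joints': array([-1.40162643e+00,  4.91539381e-01,  1.55947050e+00, -1.74323893e-05,
        1.09170219e+00, -1.05591501e-01]), 'qvel': array([-2.73289469e-05, -5.64107586e-06,  7.34242357e-04,  4.61420774e-04,
       -2.31495657e-03,  5.94708744e-04]), 'tau': array([-1.59895280e-03, -6.12655878e+01, -2.58182448e+01,  6.92019006e-02,
        4.82033542e-02, -7.17200328e-05]), 'eef_pos': array([ 169.55452292, -601.30492004,  222.06703448]), 'tcp_rot': array([-3.14047784e+00, -1.02606754e-04,  2.74769381e-01]), 'ft_force': array([-0.16241954,  0.54888536,  0.08547207]), 'moment': array([ 0.04447022,  0.0305185 , -0.00546905]), 'grip_force': 0.0, 'opening': 0.9952286715432814} 8.0
scene [[527.77673525   0.         323.8908753 ]
 [  0.         527.77673525 248.18633652]
 [  0.           0.           1.        ]] [[ 0.83772012  0.54609246 -0.00283419]
 [ 0.35006314 -0.54097489 -0.76472346]
 [-0.41914294  0.63963208 -0.64435239]] [-463.58264584  -66.70410311 1483.02453167]
top [[472.91059996   0.         317.4005514 ]
 [  0.         472.91059996 247.42344444]
 [  0.           0.           1.        ]] [[ 0.01137306 -0.99981268  0.01566046]
 [-0.99452481 -0.01293715 -0.10369686]
 [ 0.10388004 -0.01439537 -0.99448565]] [  29.50864738  534.2164357  1035.17917858]
[[ 2.04860223e-04 -9.61018859e-01 -2.76482749e-01  7.96152177e+01]
 [ 9.99999059e-01 -1.78144730e-04  1.36015891e-03  6.75613973e-01]
 [-1.35639231e-03 -2.76482768e-01  9.61017918e-01 -1.62608418e+02]
 [ 0.00000000e+00  0.00000000e+00  0.00000000e+00  1.00000000e+00]] [[338.51295838   0.         319.00279288]
 [  0.         338.51295838 238.67245789]
 [  0.           0.           1.        ]]
```

View pics/scene0.png

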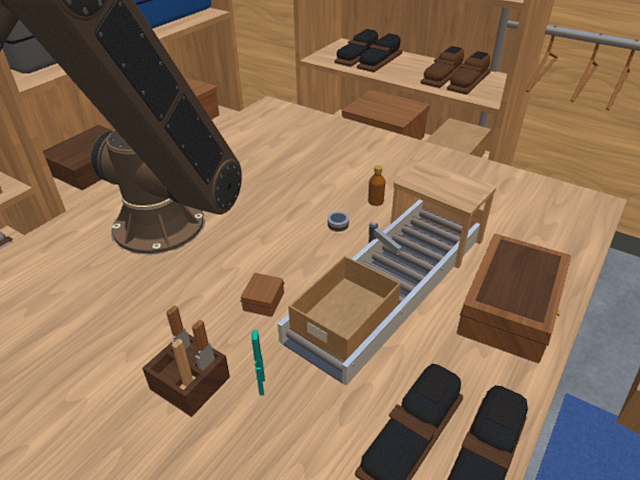

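View pics/top0.png

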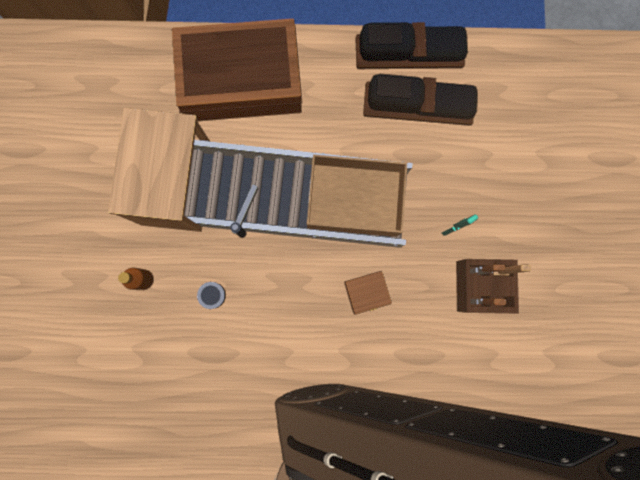

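The scene shows the stand (holding three tools: two steel-bladed horns and one light-handled brush), a turquoise decoy, the carton on the track, a slightly open keeper, one tin at top (211,294), the watch case at (368,292) and the scent bottle at (135,279). I'll zoom in for measurements.

Run:
```python
import cv2, numpy as np
t=cv2.imread("pics/top0.png"); s=cv2.imread("pics/scene0.png")
r=lambda im,x0,y0,x1,y1,k:cv2.resize(im[y0:y1,x0:x1],None,fx=k,fy=k,interpolation=cv2.INTER_CUBIC)
cv2.imwrite("pics/c1.png",r(t,100,100,420,340,2.5))
a=r(t,430,200,540,320,3.6); b=r(s,130,295,280,415,2.65*1.36)[:432]
a=cv2.resize(t[200:320,430:540],(396,432),interpolation=cv2.INTER_CUBIC); b=cv2.resize(s[300:420,140:250],(396,432),interpolation=cv2.INTER_CUBIC)
cv2.imwrite("pics/c2.png",np.hstack([a,b]))
```

```text
(no output)
```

View pics/c1.png

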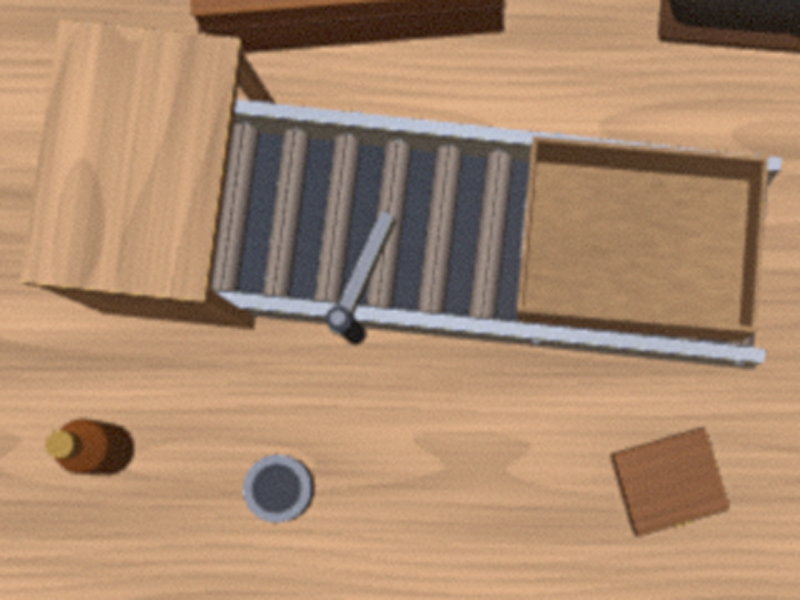

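View pics/c2.png

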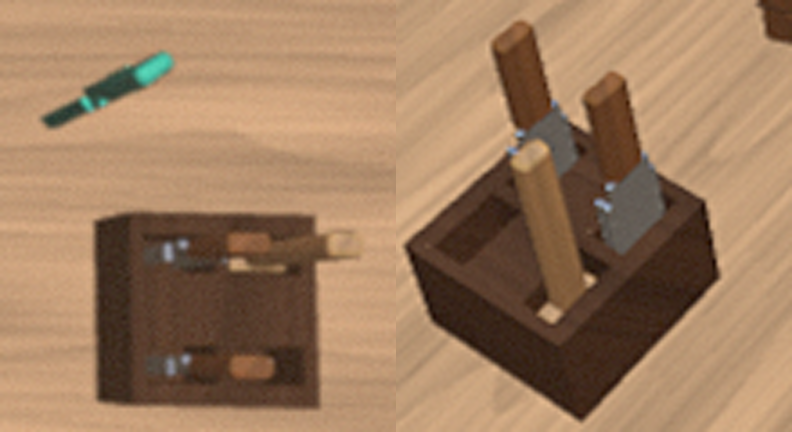

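c1 shows the track with the cubby on the left, the carton's rim corners at about (533,138), (768,160), (753,332) and (517,318), and the keeper tip at (384,215). c2 shows horns in both +y wells, with handle ends at (249,243) and (252,366) in the top view, and the brush in the (+x,-y) well with its end at (345,245). The (-x,-y) well is empty.

```bash
cat > h.py <<'E'
import numpy as np, cv2, json
from scipy.optimize import least_squares
from cell import env
CAL={"top":(np.array([[472.91059996,0,317.4005514],[0,472.91059996,247.42344444],[0,0,1]]),np.array([[0.01137306,-0.99981268,0.01566046],[-0.99452481,-0.01293715,-0.10369686],[0.10388004,-0.01439537,-0.99448565]]),np.array([29.50864738,534.2164357,1035.17917858])),
"scene":(np.array([[527.77673525,0,323.8908753],[0,527.77673525,248.18633652],[0,0,1]]),np.array([[0.83772012,0.54609246,-0.00283419],[0.35006314,-0.54097489,-0.76472346],[-0.41914294,0.63963208,-0.64435239]]),np.array([-463.58264584,-66.70410311,1483.02453167]))}
def proj(X,n):
    K,R,t=CAL[n]; c=np.atleast_2d(X)@R.T+t; p=c@K.T; return p[:,:2]/p[:,2:]
def ray(uv,n):
    K,R,t=CAL[n]; return -R.T@t, R.T@np.linalg.inv(K)@np.array([*uv,1.])
def onz(uv,z,n="top"):
    c,d=ray(uv,n); return c+d*(z-c[2])/d[2]
def tri(a,b):
    "top pixel a, scene pixel b -> point, gap"
    c1,d1=ray(a,"top"); c2,d2=ray(b,"scene"); s=np.linalg.lstsq(np.c_[d1,-d2],c2-c1,rcond=None)[0]
    p,q=c1+s[0]*d1,c2+s[1]*d2; return (p+q)/2,np.linalg.norm(p-q)
def Tz(p,P):
    c,s=np.cos(p[2]),np.sin(p[2]); P=np.atleast_2d(P).astype(float)
    return np.c_[p[0]+c*P[:,0]-s*P[:,1],p[1]+s*P[:,0]+c*P[:,1],P[:,2]]
def fit(M,uv,p0,n="top"):
    r=least_squares(lambda p:(proj(Tz(p,M),n)-uv).ravel(),p0,loss="soft_l1",x_scale=[1,1,.01]); return r.x,(proj(Tz(r.x,M),n)-uv).round(1)
def goto(x,y,z,yaw=None,s=None):
    "shift in present tool axes to the world target, and turn in degrees about tool z"
    s=s or env.state(); r,p,w=s["tcp_rot"]; from_R=cv2.Rodrigues
    Rm=Rz(w)@np.array([[np.cos(p),0,np.sin(p)],[0,1,0],[-np.sin(p),0,np.cos(p)]])@np.array([[1,0,0],[0,np.cos(r),-np.sin(r)],[0,np.sin(r),np.cos(r)]])
    d=Rm.T@(np.array([x,y,z])-s["eef_pos"])
    return d.round(0), None if yaw is None else round(-np.degrees((yaw-w+np.pi)%(2*np.pi)-np.pi),1)
def Rz(w): return np.array([[np.cos(w),-np.sin(w),0],[np.sin(w),np.cos(w),0],[0,0,1]])
E
python3 - <<'E'
from h import *
c1=lambda P:np.array(P)/2.5+100; c2=lambda P:np.array(P)/3.6+[430,200]; c3=lambda P:np.array(P)/3.6+[140,300]
M=[[-92,-300,62],[-80,-300,62],[92,-300,62],[-106,157,178],[106,157,178],[-106,301,178],[106,301,178]]
tr,e=fit(M,c1([[763,362],[764,349],[780,158],[205,301],[242,38],[24,283],[62,22]]),[500,0,-.08]); print("track",tr,e.tolist())
tip=onz(c1([384,214]),97); piv=Tz(tr,[-98,66,86])[0]; print("tip",tip,"piv",piv,"len",np.linalg.norm(tip[:2]-piv[:2]),"pivseen",onz(c1([338,317]),100))
d=tip[:2]-piv[:2]; print("keeper",-(np.arctan2(d[1],d[0])-tr[2]))
C=[[75,100,70+42],[75,-100,112],[-75,-100,112],[-75,100,112]]
ca,e=fit(C,c1([[533,138],[768,160],[752,332],[518,318]]),[500,-100,-.08]); print("carton",ca,e.tolist(),"in track",Rz(-tr[2])@[*(ca[:2]-tr[:2]),0])
S=[[58,56,70],[58,-56,70],[-58,-56,70],[-58,56,70]]
st,e=fit(S,c2([[131,215],[315,215],[318,405],[131,402]]),[400,-340,0]); print("stand",st,e.tolist())
for n,a,b,w in [("hornA",[249,243],[605,85],[33,26,12]),("hornB",[252,366],[513,33],[-33,26,12]),("brush",[345,244],[533,153],[33,-26,12])]:
    X,g=tri(c2(a),c3(b)); B=Tz(st,w)[0]; d=X-B; print(n,X.round(1),"gap",g.round(1),"foot",B.round(1),"len",np.linalg.norm(d).round(1),"lean x,y deg",np.degrees(np.arctan2(d[:2],d[2])).round(1))
print("tin",onz(c1([279,488]),26),"decoy",onz(c2([48,122]),0),onz(c2([165,65]),165),"watch",onz(c1([670,482]),50),"scent",onz(c1([62,444]),120))
E
```

```text
track [ 6.57300667e+02  1.33653666e+02 -9.23107785e-02] [[0.7, 0.2], [0.8, -0.0], [0.9, -0.0], [0.2, 0.5], [-0.3, 0.2], [-1.8, -0.2], [-0.9, -1.1]]
tip [656.81233732 174.03944685  97.        ] piv [565.80177561 208.40627775  86.        ] len 97.28309928834962 pivseen [567.48369819 209.93654824 100.        ]
keeper 0.26874934450085697
carton [ 6.37651403e+02 -4.52255217e+01 -7.08657310e-02] [[-0.4, 0.5], [-0.1, -0.3], [1.8, 1.0], [-0.4, -1.4]] in track [  -3.07656947 -179.92885341    0.        ]
stand [ 4.51678942e+02 -3.40297235e+02 -1.26983194e-02] [[-0.4, -1.6], [0.0, -0.3], [0.3, 0.9], [0.1, 0.5]]
hornA [ 569.1 -255.3  195.5] gap 198.8 foot [ 485.  -314.7   12. ] len 210.4 lean x,y deg [24.6 17.9]
hornB [ 506.3 -250.2  198.6] gap 202.7 foot [ 419.  -313.9   12. ] len 215.7 lean x,y deg [25.1 18.8]
brush [ 565.4 -306.3  192.6] gap 192.2 foot [ 484.3 -366.7   12. ] len 207.0 lean x,y deg [24.2 18.5]
tin [424.32629938 269.5931744   26.        ] decoy [ 572.10026227 -256.50285158    0.        ] [ 581.94173801 -274.74692313  165.        ] watch [433.39723506 -75.16576023  50.        ] scent [457.67861477 426.52645623 120.        ]
```

The right half of c2 is offset by 396 px, so I'll correct that.

Run:
```python
from h import *
c2=lambda P:np.array(P)/3.6+[430,200]; c3=lambda P:(np.array(P)-[396,0])/3.6+[140,300]
st=[451.7,-340.3,-.0127]
for n,a,b,w in [("hornA",[249,243],[605,85],[33,26,12]),("hornB",[252,366],[513,33],[-33,26,12]),("brush",[345,244],[533,153],[33,-26,12])]:
    X,g=tri(c2(a),c3(b)); B=Tz(st,w)[0]; d=X-B; print(n,X.round(1),"gap",g.round(1),"foot",B.round(1),"len",np.linalg.norm(d).round(1),"lean x,y deg",np.degrees(np.arctan2(d[:2],d[2])).round(1))
```

```text
hornA [ 483.8 -314.   175.9] gap 0.1 foot [ 485.  -314.7   12. ] len 163.9 lean x,y deg [-0.4  0.2]
hornB [ 418.2 -313.7  176. ] gap 0.0 foot [ 419.  -313.9   12. ] len 164.0 lean x,y deg [-0.3  0.1]
brush [ 484.3 -365.9  175.3] gap 0.8 foot [ 484.4 -366.7   12. ] len 163.3 lean x,y deg [-0.   0.3]
```

All three tools stand upright, and both views agree to within 1 mm. Turning is only possible about tool z, so I'll tilt each tool in the grip against its fixed well, carry it leaning to the carton and release it there. First, above hornB.

Run:
```python
from h import *
print(goto(418.5,-313.5,222,-.0127))
```

```text
(array([ 318., -210.,    0.]), np.float64(16.5))
```

>>> carry_out --pt "40 -26 0 0 0.58" --pt "40 -26 0 0 0.58" --pt "40 -26 0 0 0.58" --pt "40 -26 0 0 0.58" --pt "40 -26 0 0 0.58" --pt "40 -27 0 0 0.58" --pt "40 -27 0 0 0.58" --pt "38 -26 0 0 0.58" --pt "0 0 0 8 0.58" --pt "0 0 0 8.5 0.58" --pt "0 0 0 0 0.58"

```text
t: 1.3
eef_pos: [418.9, -312.7, 222.6]
tcp_rot: [3.142, 0.0, -0.015]
ft_force: [0.2, -0.4, -0.2]
opening: 0.419
grip_force: 0.0
```

>>> carry_out --pt "0 -1 30 0 0.58" --pt "0 0 30 0 0.58" --pt "0 0 18 0 0.58" --pt "0 0 0 0 1" --pt "0 0 0 0 1" --pt "0 0 0 0 1" --pt "0 0 0 0 1" --pt "0 0 0 0 1"

```text
t: 2.1
eef_pos: [419.0, -312.4, 145.5]
tcp_rot: [3.14, -0.001, -0.013]
ft_force: [-0.5, -0.4, 3.7]
opening: 0.25
grip_force: 30.0
```

>>> carry_out --pt "0 0 -23 0 1" --pt "0 0 -23 0 1" --pt "-15 0 1 0 1" --pt "-15 0 2 0 1" --pt "-15 0 3 0 1" --pt "-14 0 5 0 1" --pt "-14 0 6 0 1" --pt "-12 0 6 0 1" --pt "-8 0 4 0 1" --pt "0 0 0 0 1"

```text
t: 3.1
eef_pos: [324.4, -310.6, 162.9]
tcp_rot: [-3.14, 0.001, -0.014]
ft_force: [0.6, 0.6, 0.2]
opening: 0.25
grip_force: 30.0
```

Run:
```python
from h import *
c=env.read_camera("scene")["color"][:,:,::-1]; t=env.read_camera("top")["color"][:,:,::-1]
cv2.imwrite("pics/a1.png",np.hstack([cv2.resize(c[200:440,60:360],(400,320)),cv2.resize(t[140:480,0:640],(400,320))]))
print(env.state()["eef_pos"],env.state()["ft_force"])
```

```text
[ 325.39428258 -310.78389403  163.38590923] [ 0.25314455  0.3360088  -0.60916054]
```

View pics/a1.png

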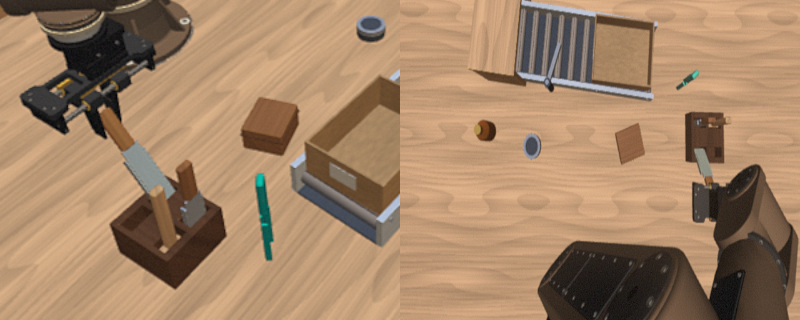

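The pictures show the horn leaning about 37° in the grip, with the decoy standing apart. Next I lift and turn.

>>> carry_out --pt "0 0 -40 0 1" --pt "0 0 -20 -8.5 1" --pt "0 0 -20 -8.5 1" --pt "0 0 -20 -8.5 1" --pt "0 0 -20 -8.5 1" --pt "0 0 -20 -8.5 1" --pt "0 0 -20 -8.5 1" --pt "0 0 -10 -8.5 1" --pt "0 0 0 -8.5 1" --pt "0 0 0 -8.5 1" --pt "0 0 0 -9 1" --pt "0 0 0 0 1"

```text
t: 4.4
eef_pos: [325.8, -310.7, 333.6]
tcp_rot: [-3.141, -0.0, 1.475]
ft_force: [0.6, -0.4, -0.3]
opening: 0.25
grip_force: 30.0
```

Run:
```python
from h import *
print(goto(592.5,-47.5,300,1.48), goto(592.5,-47.5,157)[0])
```

```text
(array([288., 240.,  33.]), np.float64(-0.3)) [287. 240. 176.]
```

>>> carry_out --pt "32 27 0 0 1" --pt "32 27 0 0 1" --pt "32 27 0 0 1" --pt "32 27 0 0 1" --pt "32 27 0 0 1" --pt "32 27 0 0 1" --pt "32 26 8 0 1" --pt "32 26 12 0 1" --pt "32 26 12 0 1" --pt "0 0 0 0 1"

```text
t: 5.4
eef_pos: [594.7, -44.6, 299.1]
tcp_rot: [-3.138, -0.001, 1.471]
ft_force: [-0.3, -0.1, -0.8]
opening: 0.251
grip_force: 30.0
```

Run:
```python
from h import *
print(goto(592.5,-47.5,157,1.48))
for n in ["scene","top"]:
    cv2.imwrite(f"pics/a2{n}.png",env.read_camera(n)["color"][:,:,::-1])
c=cv2.imread("pics/a2scene.png"); t=cv2.imread("pics/a2top.png")
cv2.imwrite("pics/a2.png",np.hstack([cv2.resize(c[100:400,180:480],(400,400)),cv2.resize(t,(400,400))]))
```

```text
(array([ -3.,  -1., 142.]), np.float64(-0.5))
```

View pics/a2.png

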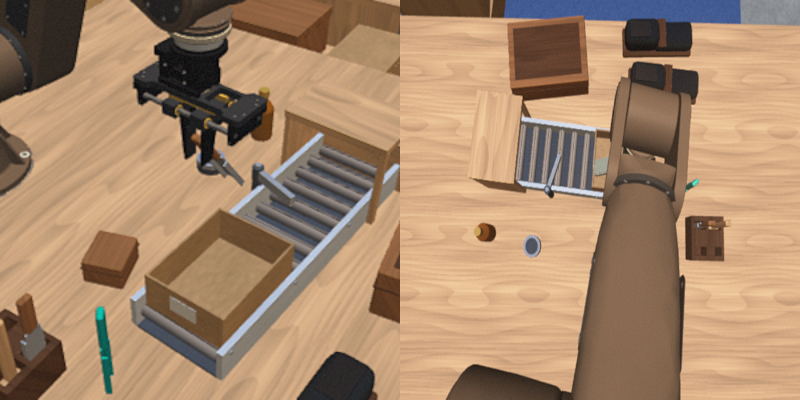

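The horn hangs leaning, blade toward the cubby, with its tip at scene (362,237). I'll check where the tip is before lowering.

Run:
```python
from h import *
for uv,x in [((362,237),594),((359,239),580),((366,232),612)]:
    c,d=ray(uv,"scene"); print((c+d*(x-c[0])/d[0]).round(0))
```

```text
[594.  97. 149.]
[580. 109. 129.]
[612.  81. 182.]
```

Run:
```python
from h import *
print(proj([[594,-45,310],[594,43,197],[594,-45,291]],"scene"))
c=cv2.imread("pics/a2scene.png"); cv2.imwrite("pics/a3.png",cv2.resize(c[140:280,270:400],(650,600),interpolation=cv2.INTER_CUBIC))
```

```text
[[328.38926908 210.66431763]
 [350.38005882 232.98544889]
 [328.36308236 218.65029014]]
```

View pics/a3.png

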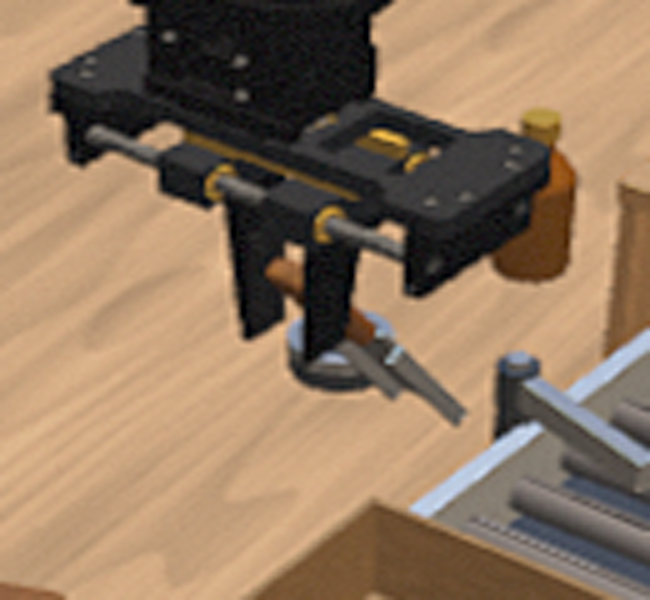

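Lean is nearer 45°, so I'll shift the grip to carton y ≈ -24 and lower to TCP 146.

>>> carry_out --pt "-22 -1 0 0 1" --pt "0 0 40 0 1" --pt "0 0 40 0 1" --pt "0 0 40 0 1" --pt "0 0 20 0 1" --pt "0 0 13 0 1" --pt "0 0 0 0 1" --pt "0 0 0 0 1"

```text
t: 6.3
eef_pos: [590.1, -70.2, 149.7]
tcp_rot: [3.14, 0.0, 1.471]
ft_force: [-0.4, -0.3, -1.6]
opening: 0.247
grip_force: 30.0
```

>>> carry_out --pt "0 0 3 0 1" --pt "0 0 0 0 0.5" --pt "0 0 0 0 0.5" --pt "0 0 0 0 0.5" --pt "0 0 0 0 0.5" --pt "0 0 -40 0 0.5" --pt "0 0 -40 0 0.5" --pt "0 0 -40 0 0.58" --pt "0 0 0 0 0.58"

```text
t: 7.2
eef_pos: [591.4, -70.1, 271.0]
tcp_rot: [3.133, 0.001, 1.472]
ft_force: [0.0, 0.1, -0.8]
opening: 0.429
grip_force: 0.0
```

Run:
```python
from h import *
print(goto(484,-313,258,-.0127))
c=env.read_camera("scene")["color"][:,:,::-1]; cv2.imwrite("pics/a4.png",cv2.resize(c[160:400,200:520],(640,480),interpolation=cv2.INTER_CUBIC))
```

```text
(array([-252.,  -83.,   13.]), np.float64(85.1))
```

View pics/a4.png

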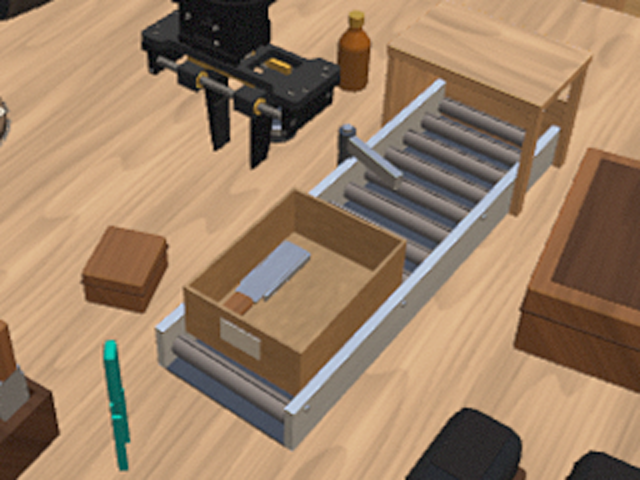

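The horn lies flat at the near side of the carton, and the carton hasn't moved. On to hornA.

>>> carry_out --pt "-36 -12 0 0 0.58" --pt "-36 -12 0 0 0.58" --pt "-36 -12 0 0 0.58" --pt "-36 -12 0 0 0.58" --pt "-36 -12 0 0 0.58" --pt "-36 -12 0 0 0.58" --pt "-36 -11 0 0 0.58" --pt "0 0 0 8.5 0.58" --pt "0 0 0 8.5 0.58" --pt "0 0 0 8.5 0.58" --pt "0 0 0 8.5 0.58" --pt "0 0 0 8.5 0.58"

```text
t: 8.45
eef_pos: [482.0, -312.2, 264.3]
tcp_rot: [-3.14, 0.0, 0.724]
ft_force: [1.1, 0.0, -0.3]
opening: 0.419
grip_force: 0.0
```

>>> carry_out --pt "0 0 0 8.5 0.58" --pt "0 0 0 8.5 0.58" --pt "0 0 0 8.5 0.58" --pt "0 0 10 8.5 0.58" --pt "0 0 10 8.5 0.58" --pt "0 0 20 0 0.58" --pt "0 0 0 0 0.58"

```text
t: 9.15
eef_pos: [481.3, -311.5, 222.5]
tcp_rot: [-3.138, 0.004, -0.011]
ft_force: [0.5, -0.1, -0.1]
opening: 0.422
grip_force: 0.0
```

>>> carry_out --pt "2 2 20 0 0.58" --pt "0 0 30 0 0.58" --pt "0 0 27 0 0.58" --pt "0 0 0 0 0.58" --pt "0 0 0 0 1" --pt "0 0 0 0 1" --pt "0 0 0 0 1" --pt "0 0 0 0 1" --pt "0 0 0 0 1"

```text
t: 10.05
eef_pos: [484.8, -314.8, 150.1]
tcp_rot: [3.14, -0.002, -0.011]
ft_force: [-0.1, 0.3, 6.7]
opening: 0.251
grip_force: 30.0
```

>>> carry_out --pt "0 0 -23 0 1" --pt "0 0 -23 0 1" --pt "15 0 1 0 1" --pt "15 0 2 0 1" --pt "15 0 3 0 1" --pt "14 0 5 0 1" --pt "14 0 6 0 1" --pt "12 0 6 0 1" --pt "8 0 4 0 1" --pt "0 0 0 0 1"

```text
t: 11.05
eef_pos: [578.0, -315.2, 166.4]
tcp_rot: [-3.141, 0.001, -0.011]
ft_force: [-1.4, -0.5, -0.7]
opening: 0.249
grip_force: 30.0
```

>>> carry_out --pt "0 0 -40 0 1" --pt "0 0 -25 -8.5 1" --pt "0 0 -25 -8.5 1" --pt "0 0 -25 -8.5 1" --pt "0 0 -25 -8.5 1" --pt "0 0 -20 -8.5 1" --pt "0 0 -20 -8.5 1" --pt "0 0 0 -8.5 1" --pt "0 0 0 -8.5 1" --pt "0 0 0 -8.5 1" --pt "0 0 0 -8.5 1" --pt "0 0 0 0 1"

```text
t: 12.25
eef_pos: [577.2, -315.5, 347.8]
tcp_rot: [3.141, 0.0, 1.474]
ft_force: [0.3, -0.6, -1.6]
opening: 0.25
grip_force: 30.0
```

Run:
```python
from h import *
ca=np.array([637.7,-45.2,-.08])
T=Tz(ca,[0,14,0])[0]; print(T, goto(T[0],T[1],300,1.48))
for n in ["scene","top"]:
    cv2.imwrite(f"pics/b1{n}.png",env.read_camera(n)["color"][:,:,::-1])
c=cv2.imread("pics/b1scene.png"); t=cv2.imread("pics/b1top.png")
cv2.imwrite("pics/b1.png",np.hstack([cv2.resize(c[150:390,120:420],(400,320)),cv2.resize(t[200:480,150:500],(400,320))]))
```

```text
[638.81880572 -31.24477611   0.        ] (array([289.,  34.,  48.]), np.float64(-0.3))
```

View pics/b1.png

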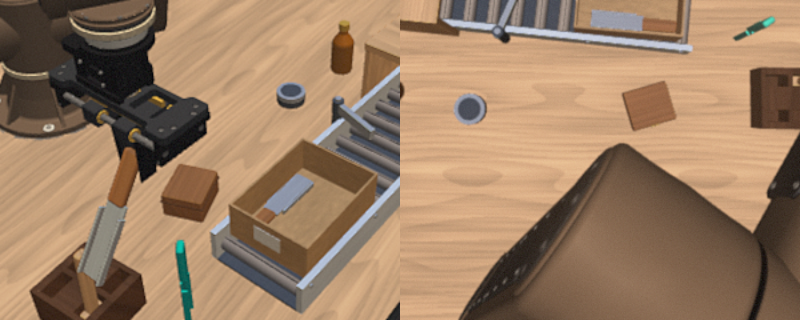

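hornA leans with its blade tip at scene (193,354). I'll get the angle and the target.

Run:
```python
from h import *
g=np.array([577.2,-315.5,358.8])
for th in (30,36,42,48,54):
    a=np.radians(th); print(th,proj(g+149*np.array([0.09*np.sin(a),-np.sin(a),-np.cos(a)]),"scene").round(0), proj(g-16*np.array([0.09*np.sin(a),-np.sin(a),-np.cos(a)]),"scene").round(0))
```

```text
30 [[206. 357.]] [[226. 259.]]
36 [[200. 359.]] [[226. 259.]]
42 [[194. 361.]] [[227. 259.]]
48 [[188. 362.]] [[228. 259.]]
54 [[182. 361.]] [[228. 259.]]
```

>>> carry_out --pt "40 5 0 0 1" --pt "40 5 0 0 1" --pt "40 5 0 0 1" --pt "40 5 0 0 1" --pt "40 5 0 0 1" --pt "40 5 0 0 1" --pt "36 3 10 0 1" --pt "20 2 20 0 1" --pt "0 0 18 0 1" --pt "0 0 0 0 1"

```text
t: 13.35
eef_pos: [640.7, -23.5, 297.4]
tcp_rot: [-3.138, -0.0, 1.47]
ft_force: [-0.6, -0.7, -0.4]
opening: 0.251
grip_force: 30.0
```

Run:
```python
from h import *
print(env.state()["eef_pos"],goto(640,-24,152,1.48))
```

```text
[640.65365769 -23.53246872 297.37907414] (array([ -1.,  -0., 145.]), np.float64(-0.6))
```

>>> carry_out --pt "0 0 40 0 1" --pt "0 0 40 0 1" --pt "0 0 40 0 1" --pt "0 0 25 0 1" --pt "0 0 0 0 1" --pt "0 0 0 0 0.5" --pt "0 0 0 0 0.5" --pt "0 0 0 0 0.5" --pt "0 0 0 0 0.5" --pt "0 0 -40 0 0.5" --pt "0 0 -40 0 0.58" --pt "0 0 -40 0 0.58"

```text
t: 14.55
eef_pos: [641.2, -24.3, 276.7]
tcp_rot: [3.141, 0.0, 1.472]
ft_force: [-0.0, -0.4, -0.0]
opening: 0.431
grip_force: 0.0
```

Run:
```python
from h import *
print(env.state()["eef_pos"],goto(484.3,-366,260,-.0127))
```

```text
[641.15216851 -24.32267262 276.67754709] (array([-355., -122.,   17.]), np.float64(85.1))
```

>>> carry_out --pt "-40 -13 0 0 0.58" --pt "-40 -13 0 0 0.58" --pt "-40 -14 0 0 0.58" --pt "-40 -14 0 0 0.58" --pt "-40 -14 0 0 0.58" --pt "-40 -14 0 0 0.58" --pt "-40 -13 0 0 0.58" --pt "-40 -14 0 0 0.58" --pt "-35 -13 0 0 0.58" --pt "0 0 0 8.5 0.58" --pt "0 0 0 8.5 0.58" --pt "0 0 0 8.5 0.58"

```text
t: 15.75
eef_pos: [484.6, -366.0, 275.2]
tcp_rot: [3.141, 0.0, 1.02]
ft_force: [0.5, 0.0, -0.9]
opening: 0.418
grip_force: 0.0
```

>>> carry_out --pt "0 0 0 8.5 0.58" --pt "0 0 0 8.5 0.58" --pt "0 0 0 8.5 0.58" --pt "0 0 0 8.5 0.58" --pt "0 0 0 8.5 0.58" --pt "0 0 15 8.5 0.58" --pt "0 0 20 8.5 0.58" --pt "0 0 15 0 0.58" --pt "0 0 0 0 0.58"

```text
t: 16.65
eef_pos: [484.4, -365.1, 223.4]
tcp_rot: [-3.14, 0.002, -0.011]
ft_force: [-0.0, 0.4, 0.2]
opening: 0.418
grip_force: 0.0
```

Run:
```python
from h import *
print(env.state()["eef_pos"],goto(484.3,-366,146,-.0127))
for n in ["scene","top"]:
    cv2.imwrite(f"pics/b2{n}.png",env.read_camera(n)["color"][:,:,::-1])
c=cv2.imread("pics/b2scene.png"); t=cv2.imread("pics/b2top.png")
cv2.imwrite("pics/b2.png",np.hstack([cv2.resize(c[180:420,120:420],(400,320)),cv2.resize(t[140:440,190:565],(400,320))]))
```

```text
[ 484.40856919 -365.1030141   223.41204347] (array([ 0.,  1., 77.]), np.float64(0.1))
```

View pics/b2.png

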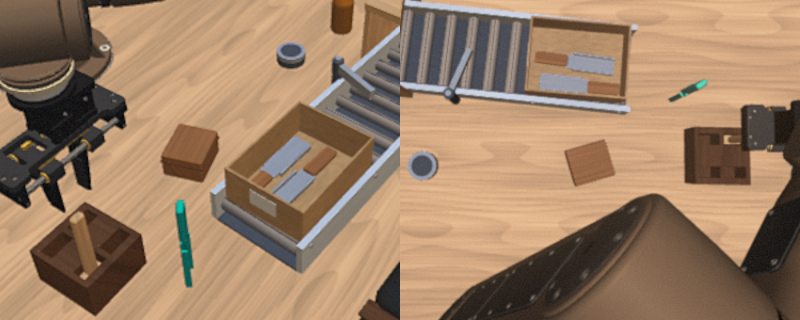

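The top view shows both horns flat side by side. The brush head is too thick to tilt inside its well, so I'll tilt it against the block's +x face instead.

>>> carry_out --pt "0 1 30 0 0.58" --pt "0 0 30 0 0.58" --pt "0 0 17 0 0.58" --pt "0 0 0 0 0.58" --pt "0 0 0 0 1" --pt "0 0 0 0 1" --pt "0 0 0 0 1" --pt "0 0 0 0 1" --pt "0 0 0 0 1"

```text
t: 17.65
eef_pos: [485.3, -366.9, 148.7]
tcp_rot: [3.14, -0.001, -0.011]
ft_force: [-0.1, 0.8, 6.5]
opening: 0.206
grip_force: 30.0
```

>>> carry_out --pt "0 0 -20 0 1" --pt "0 0 -20 0 1" --pt "0 0 -25 0 1" --pt "0 0 -15 0 1" --pt "0 0 0 0 1" --pt "16 0 0 0 1" --pt "15 0 0 0 1" --pt "16 0 0 0 1" --pt "0 0 0 0 1" --pt "0 0 20 0 1" --pt "0 0 15 0 1" --pt "0 0 0 0 1"

```text
t: 18.85
eef_pos: [530.5, -366.5, 190.1]
tcp_rot: [-3.139, 0.004, -0.012]
ft_force: [0.1, -0.4, -0.0]
opening: 0.209
grip_force: 30.0
```

>>> carry_out --pt "-9 0 0 0 1" --pt "-17 0 2 0 1" --pt "-17 0 2 0 1" --pt "-16 0 6 0 1" --pt "-15 0 7 0 1" --pt "-14 0 10 0 1" --pt "-13 0 11 0 1" --pt "0 0 0 0 1"

```text
t: 19.65
eef_pos: [428.9, -366.3, 155.6]
tcp_rot: [3.14, -0.0, -0.013]
ft_force: [-0.2, -0.1, 0.9]
opening: 0.214
grip_force: 30.0
```

>>> carry_out --pt "0 0 -40 0 1" --pt "0 0 -25 -8.5 1" --pt "0 0 -25 -8.5 1" --pt "0 0 -25 -8.5 1" --pt "0 0 -25 -8.5 1" --pt "0 0 -20 -8.5 1" --pt "0 0 -20 -8.5 1" --pt "0 0 0 -8.5 1" --pt "0 0 0 -8.5 1" --pt "0 0 0 -8.5 1" --pt "0 0 0 -8.5 1" --pt "0 0 0 0 1"

```text
t: 20.85
eef_pos: [430.2, -365.9, 335.5]
tcp_rot: [3.141, 0.001, 1.474]
ft_force: [-0.0, 0.7, -0.9]
opening: 0.208
grip_force: 30.0
```

Run:
```python
from h import *
g=env.state()["eef_pos"]+[0,0,11]; print(g)
ca=np.array([637.7,-45.2,-.08])
T=Tz(ca,[42,-21,0])[0]; print(T, goto(T[0],T[1],300,1.48))
for n in ["scene","top"]:
    cv2.imwrite(f"pics/b3{n}.png",env.read_camera(n)["color"][:,:,::-1])
c=cv2.imread("pics/b3scene.png"); t=cv2.imread("pics/b3top.png")
for th in (30,38,46,54):
    a=np.radians(th); print(th,(proj(g+148*np.array([-0.09*np.sin(a),np.sin(a),-np.cos(a)]),"scene")-[120,180]).round(0)*4/3)
cv2.imwrite("pics/b3.png",np.hstack([cv2.resize(c[180:420,120:420],(400,320)),cv2.resize(t[140:440,190:565],(400,320))]))
```

```text
[ 430.21738605 -365.92455783  346.53097578]
[677.88746309 -69.48925298   0.        ] (array([319., 218.,  35.]), np.float64(-0.3))
30 [[ 78.66666667 142.66666667]]
38 [[ 85.33333333 129.33333333]]
46 [[ 90.66666667 116.        ]]
54 [[ 94.66666667 101.33333333]]
```

View pics/b3.png

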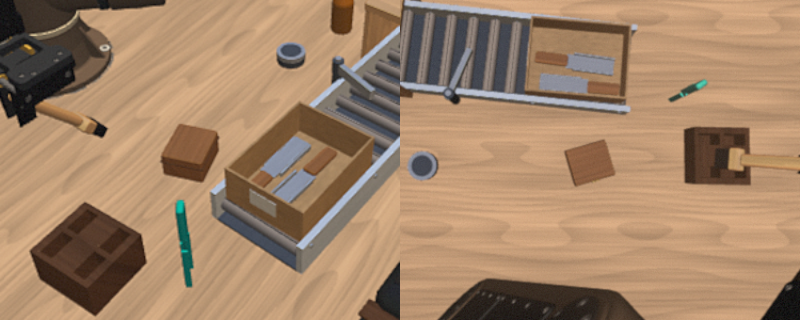

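Brush leans about 41° with its head toward +y, and the free lane in the carton is at carton x ≈ +44.

>>> carry_out --pt "36 24 0 0 1" --pt "36 24 0 0 1" --pt "36 24 0 0 1" --pt "36 24 0 0 1" --pt "36 25 0 0 1" --pt "36 25 0 0 1" --pt "36 25 0 0 1" --pt "36 25 0 0 1" --pt "38 24 20 0 1" --pt "0 0 15 0 1" --pt "0 0 0 0 1"

```text
t: 22.05
eef_pos: [681.6, -62.2, 297.2]
tcp_rot: [-3.138, -0.0, 1.47]
ft_force: [-0.5, -0.6, -0.7]
opening: 0.207
grip_force: 30.0
```

Run:
```python
from h import *
print(env.state()["eef_pos"],goto(680.4,-62.7,157,1.48))
```

```text
[681.58681895 -62.16030395 297.15717095] (array([ -1.,  -1., 140.]), np.float64(-0.5))
```

>>> carry_out --pt "0 0 40 0 1" --pt "0 0 40 0 1" --pt "0 0 40 0 1" --pt "0 0 20 0 1" --pt "0 0 0 0 1" --pt "0 0 0 0 0.5" --pt "0 0 0 0 0.5" --pt "0 0 0 0 0.5" --pt "0 0 0 0 0.5" --pt "0 0 -40 0 0.5" --pt "0 0 -40 0 0.3" --pt "0 0 -40 0 0.1"

```text
t: 23.25
eef_pos: [681.8, -63.2, 281.6]
tcp_rot: [3.141, 0.0, 1.472]
ft_force: [-0.2, 0.1, 0.2]
opening: 0.616
grip_force: 0.0
```

Run:
```python
from h import *
print(env.state()["eef_pos"],goto(424.3,269.6,277,1.48))
```

```text
[681.83349272 -63.19495652 281.63765616] (array([ 306., -289.,    4.]), np.float64(-0.5))
```

>>> carry_out --pt "30 -32 0 0 0" --pt "30 -32 0 0 0" --pt "30 -32 0 0 0" --pt "30 -32 0 0 0" --pt "30 -32 0 0 0" --pt "30 -32 0 0 0" --pt "30 -32 0 0 0" --pt "26 -32 0 0 0" --pt "0 -33 0 0 0" --pt "0 0 0 0 0"

```text
t: 24.25
eef_pos: [414.5, 200.9, 280.4]
tcp_rot: [3.141, -0.0, 1.475]
ft_force: [0.5, -0.3, 0.4]
opening: 1.001
grip_force: 0.0
```

Run:
```python
from h import *
s=env.state(); print(s["eef_pos"],s["tcp_rot"])
for n in ["scene","top","wrist"]:
    cv2.imwrite(f"pics/d1{n}.png",env.read_camera(n)["color"][:,:,::-1])
c=cv2.imread("pics/d1scene.png"); t=cv2.imread("pics/d1top.png"); w=cv2.imread("pics/d1wrist.png")
cv2.imwrite("pics/d1.png",np.vstack([np.hstack([c[160:400,160:480],t[130:370,150:470]]),np.hstack([cv2.resize(w,(320,240)),cv2.resize(t,(320,240))])]))
```

```text
[414.5358597  200.92958757 280.35914632] [ 3.14146105e+00 -1.35667989e-04  1.47464930e+00]
```

View pics/d1.png

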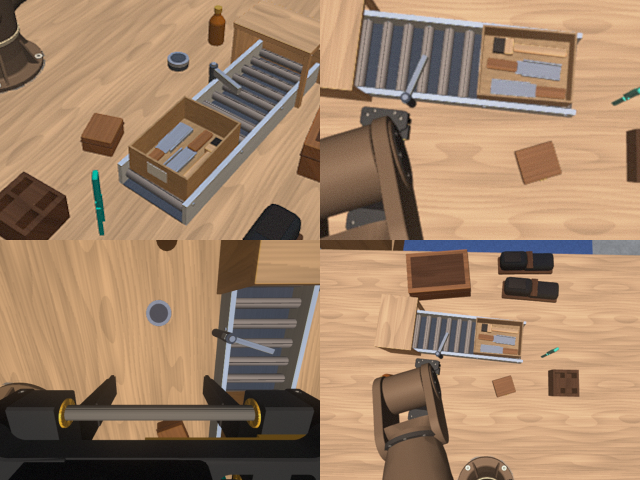

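All three tools lie flat in the carton. The wrist view shows the tin at about (318,146), and no second tin is in view anywhere. I'll cross-check the tin's position.

Run:
```python
from h import *
s=env.state(); w=env.read_camera("wrist"); H=w["hand_eye"]; r=s["tcp_rot"]
Rm=Rz(r[2])@np.diag([1,-1,-1.]); 
d=Rm@H[:3,:3]@np.linalg.inv(w["K"])@[318,146,1]; c=Rm@H[:3,3]+s["eef_pos"]; print("wrist tin",c+d*(26-c[2])/d[2])
print("scene tin",onz((338,218.5),26,"scene"))
print(goto(424.3,269.6,120,1.48),s["eef_pos"])
```

```text
wrist tin [426.24438968 271.71555633  26.        ]
scene tin [425.85509176 267.17792573  26.        ]
(array([ 70.,  -1., 160.]), np.float64(-0.5)) [418.36545561 200.10199922 280.20991202]
```

>>> carry_out --pt "35 0 0 0 0" --pt "35 0 20 0 0" --pt "0 0 40 0 0" --pt "0 0 40 0 0" --pt "0 0 40 0 0" --pt "0 0 40 0 0" --pt "0 0 20 0 0" --pt "0 0 0 0 0"

```text
t: 25.25
eef_pos: [424.5, 268.8, 76.9]
tcp_rot: [-3.137, 0.003, 1.471]
ft_force: [-0.1, 0.8, 0.0]
opening: 1.002
grip_force: 0.0
```

Run:
```python
from h import *
s=env.state(); print(goto(425.3,269.6,12,1.48),s["eef_pos"])
w=env.read_camera("wrist")["color"][:,:,::-1]; cv2.imwrite("pics/d2w.png",w)
c=env.read_camera("scene")["color"]; g=c[190:250,300:380].astype(int); m=(g[:,:,0]-g[:,:,2]<5)&(g.sum(2)<450); print(m.sum(),np.argwhere(m).mean(0)[::-1]+[300,190])
```

```text
(array([ 1.,  1., 65.]), np.float64(-0.5)) [424.45550949 268.83258227  76.85644776]
510 [347.98431373 214.18627451]
```

>>> carry_out --pt "1 1 30 0 0" --pt "0 0 30 0 0" --pt "0 0 5 0 0" --pt "0 0 0 0 0" --pt "0 0 0 0 1" --pt "0 0 0 0 1" --pt "0 0 0 0 1" --pt "0 0 0 0 1" --pt "0 0 0 0 1"

```text
t: 26.25
eef_pos: [425.7, 270.7, 14.9]
tcp_rot: [3.141, -0.0, 1.472]
ft_force: [-0.3, -0.6, 0.5]
opening: 0.636
grip_force: 0.3
```

>>> carry_out --pt "0 0 0 0 1" --pt "0 0 -20 0 1" --pt "0 0 -40 0 1" --pt "0 0 -40 0 1" --pt "0 0 -40 0 1" --pt "0 0 -40 0 1" --pt "0 0 -40 0 1" --pt "0 0 0 0 1"

```text
t: 27.05
eef_pos: [427.1, 271.4, 239.2]
tcp_rot: [3.135, -0.004, 1.472]
ft_force: [0.8, 1.0, -0.6]
opening: 0.626
grip_force: 30.0
```

Run:
```python
from h import *
a=cv2.imread("pics/top0.png"); b=cv2.imread("pics/d1top.png"); e=env.read_camera("top")["color"][:,:,::-1].copy(); cv2.imwrite("pics/e1top.png",e)
for n,(x0,y0,x1,y1) in {"rear rim":(392,170,412,225),"front rim":(303,150,320,180),"front rim2":(302,195,316,222)}.items():
    for im in (b,e):
        r=cv2.matchTemplate(im[y0-12:y1+12,x0-20:x1+20],a[y0:y1,x0:x1],cv2.TM_CCOEFF_NORMED); _,v,_,l=cv2.minMaxLoc(r); print(n,round(v,2),np.array(l)-[20,12])
print(env.state()["opening"],env.state()["grip_force"],env.state()["eef_pos"])
ca=np.array([637.7,-45.2,-.08]); T=Tz(ca,[-10,0,0])[0]; print(T,goto(T[0],T[1],230,1.48))
```

```text
rear rim 0.97 [0 0]
rear rim 0.97 [0 0]
front rim 1.0 [0 0]
front rim 1.0 [0 0]
front rim2 0.99 [0 0]
front rim2 0.99 [0 0]
0.6245041441414132 29.999787211418152 [426.2366852  270.91558908 236.57345262]
[627.73198294 -44.40085306   0.        ] (array([-294.,  232.,    7.]), np.float64(-0.5))
```

The carton hasn't moved and the tin is held. Next I carry it over.

>>> carry_out --pt "-33 26 0 0 1" --pt "-33 26 0 0 1" --pt "-33 26 0 0 1" --pt "-33 26 0 0 1" --pt "-33 26 0 0 1" --pt "-33 26 0 0 1" --pt "-33 26 0 0 1" --pt "-33 26 0 0 1" --pt "-30 24 20 0 1" --pt "0 0 30 0 1" --pt "0 0 0 0 1"

```text
t: 28.2
eef_pos: [625.5, -45.4, 179.1]
tcp_rot: [-3.132, -0.001, 1.47]
ft_force: [-0.1, -0.1, -0.2]
opening: 0.627
grip_force: 30.0
```

Run:
```python
from h import *
print(env.state()["eef_pos"],env.state()["opening"],goto(627.7,-44.4,88,1.48))
```

```text
[625.46968049 -45.42897206 179.1375745 ] 0.6267834702988837 (array([ 1.,  3., 91.]), np.float64(-0.6))
```

>>> carry_out --pt "1 3 30 0 1" --pt "0 0 30 0 1" --pt "0 0 25 0 1" --pt "0 0 6 0 1" --pt "0 0 0 0 0.2" --pt "0 0 0 0 0.2" --pt "0 0 0 0 0.2" --pt "0 0 -40 0 0.2" --pt "0 0 -40 0 0.2" --pt "0 0 -40 0 1" --pt "0 0 -40 0 1" --pt "0 0 0 0 1"

```text
t: 29.4
eef_pos: [632.3, -44.3, 260.7]
tcp_rot: [3.131, 0.001, 1.472]
ft_force: [-0.7, 0.1, 0.1]
opening: 0.606
grip_force: 0.0
```

```bash
cat >> h.py <<'E'
TR=np.array([657.3,133.65,-.0923])
def wp(track_pts,z,yaw=None):
    "deltas in present tool axes along track-frame xy points at TCP height z"
    s=env.state(); out=[]; cur=s["eef_pos"].copy(); w=s["tcp_rot"][2]; Rm=Rz(w)@np.diag([1,-1,-1.])
    for p,zz in zip(track_pts,np.broadcast_to(z,len(track_pts))):
        T=Tz(TR,[*p,0])[0]; T[2]=zz; out.append((Rm.T@(T-cur)).round(1).tolist()); cur=T
    return out
E
python3 - <<'E'
from h import *
P=lambda f,o,r=70: (-98+r*np.cos(f)+o*np.sin(f),66-r*np.sin(f)+o*np.cos(f))
L=[(.27,30),(.27,30),(.27,17),(.5,17),(.7,17.5),(.9,18),(1.1,18),(1.3,18),(1.45,18),(1.55,18),(1.6,19)]
print(env.state()["tcp_rot"])
for l,d in zip(L,wp([P(*l) for l in L],[260]+[78]*10)): print(l,np.round(P(*l)),d)
E
```

```text
[3.13095451e+00 8.42257768e-04 1.47207799e+00]
(0.27, 30) [-23.  76.] [255.6, -15.7, 0.7]
(0.27, 30) [-23.  76.] [0.0, 0.0, 182.0]
(0.27, 17) [-26.  64.] [-12.6, -3.4, 0.0]
(0.5, 17) [-28.  47.] [-16.4, -2.3, 0.0]
(0.7, 17.5) [-33.  34.] [-13.1, -4.7, 0.0]
(0.9, 18) [-40.  22.] [-12.0, -7.1, 0.0]
(1.1, 18) [-50.  12.] [-10.6, -9.8, 0.0]
(1.3, 18) [-62.   3.] [-8.5, -11.7, 0.0]
(1.45, 18) [-72.  -1.] [-4.7, -9.7, 0.0]
(1.55, 18) [-79.  -4.] [-2.3, -6.8, 0.0]
(1.6, 19) [-81.  -5.] [-0.9, -2.5, 0.0]
```

>>> carry_out --pt "36 -2 0 0 1" --pt "36 -2 0 0 1" --pt "36 -2 0 0 1" --pt "36 -3 0 0 1" --pt "36 -2 0 0 1" --pt "36 -3 0 0 1" --pt "40 -2 0 0 1" --pt "0 0 0 0 1"

```text
t: 30.2
eef_pos: [639.4, 216.4, 253.8]
tcp_rot: [3.141, -0.001, 1.476]
ft_force: [-0.1, -0.1, 0.2]
opening: 0.002
grip_force: 0.0
```

Run:
```python
from h import *
s=env.state();print(s["eef_pos"],s["tcp_rot"],s["opening"],wp([(-23,76)],78))
```

```text
[639.40249419 216.43144019 253.82535702] [ 3.14098810e+00 -9.51106967e-04  1.47574999e+00] 0.002205577464436892 [[-4.8, 2.5, 175.8]]
```

>>> carry_out --pt "-5 2 40 0 1" --pt "0 0 45 0 1" --pt "0 0 45 0 1" --pt "0 0 30 0 1" --pt "0 0 15 0 1" --pt "0 0 0 0 1" --pt "-6 -2 0 0 1" --pt "-7 -2 0 0 1" --pt "-16 -2 0 0 1" --pt "-13 -5 0 0 1" --pt "-12 -7 0 0 1" --pt "-10 -10 0 0 1"

```text
t: 31.4
eef_pos: [606.8, 144.6, 79.0]
tcp_rot: [3.141, 0.0, 1.471]
ft_force: [0.3, 0.2, -0.0]
opening: 0.004
grip_force: 0.3
```

>>> carry_out --pt "-9 -12 0 0 1" --pt "-5 -10 0 0 1" --pt "-2 -7 0 0 1" --pt "-1 -3 0 0 1" --pt "0 0 0 0 1"

```text
t: 31.9
eef_pos: [573.6, 132.4, 78.8]
tcp_rot: [3.141, 0.0, 1.472]
ft_force: [0.5, 1.2, -0.0]
opening: 0.006
grip_force: 0.0
```

Run:
```python
from h import *
s=env.state();p=s["eef_pos"]; print(p,s["ft_force"],"track",Rz(-TR[2])@[*(p[:2]-TR[:2]),0])
```

```text
[573.6106235  132.40328546  78.75049648] [ 0.49826659  1.21904993 -0.00600313] track [-83.21823404  -8.95497395   0.        ]
```

>>> carry_out --pt "0 5 0 0 1" --pt "0 0 -40 0 1" --pt "0 0 -45 0 1" --pt "0 0 -45 0 1" --pt "0 0 -45 0 1" --pt "-40 0 0 0 1" --pt "-40 5 0 0 1" --pt "-40 5 0 0 1" --pt "-40 5 0 0 1" --pt "-40 5 0 0 1" --pt "-40 5 0 0 1" --pt "-40 5 0 0 1"

```text
t: 33.1
eef_pos: [581.4, -151.5, 253.7]
tcp_rot: [3.141, 0.0, 1.472]
ft_force: [0.6, 0.3, 0.3]
opening: 0.008
grip_force: 0.0
```

Run:
```python
from h import *
s=env.state();p=s["eef_pos"]; print(p,wp([(0,-303),(0,-303)],[200,76]))
c=env.read_camera("scene")["color"][:,:,::-1]; t=env.read_camera("top")["color"][:,:,::-1]
cv2.imwrite("pics/f1top.png",t)
cv2.imwrite("pics/f1.png",np.hstack([cv2.resize(c[160:340,260:480],(400,330),interpolation=cv2.INTER_CUBIC),cv2.resize(t[130:295,170:370],(400,330),interpolation=cv2.INTER_CUBIC)]))
```

```text
[ 581.41025815 -151.53747783  253.71383582] [[-11.7, 49.4, 53.7], [0.0, 0.0, 124.0]]
```

View pics/f1.png

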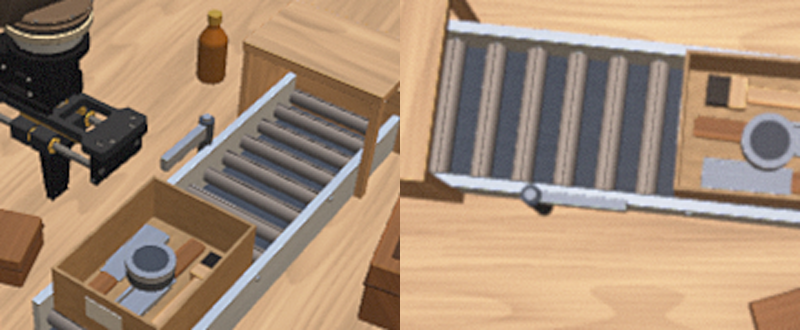

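Keeper is fully open along the near rail, and the tin sits flat on the horns, below the rim. I'll go behind the carton.

>>> carry_out --pt "-4 17 0 0 1" --pt "-4 16 0 0 1" --pt "-4 16 0 0 1" --pt "0 0 0 0 1" --pt "0 0 45 0 1" --pt "0 0 45 0 1" --pt "0 0 45 0 1" --pt "0 0 30 0 1" --pt "0 0 13 0 1" --pt "0 0 0 0 1"

```text
t: 34.2
eef_pos: [628.0, -165.9, 74.5]
tcp_rot: [-3.139, -0.001, 1.472]
ft_force: [0.6, -0.0, -0.2]
opening: 0.004
grip_force: 0.0
```

Run:
```python
from h import *
s=env.state();p=s["eef_pos"]; print(p,s["ft_force"],"track",Rz(-TR[2])@[*(p[:2]-TR[:2]),0],wp([(0,72)],76))
```

```text
[ 627.9607745  -165.91248092   74.49514105] [ 0.56045927 -0.00255995 -0.20348126] track [  -1.60396499 -300.99152384    0.        ] [[373.0, -0.7, -1.5]]
```

>>> carry_out --pt "5 0 0 0 1" --pt "8 0 0 0 1" --pt "12 0 0 0 1" --pt "16 0 0 0 1" --pt "20 0 0 0 1" --pt "20 0 0 0 1" --pt "20 0 0 0 1" --pt "20 0 0 0 1" --pt "20 0 0 0 1" --pt "20 0 0 0 1" --pt "20 0 0 0 1" --pt "20 0 0 0 1"

```text
t: 35.4
eef_pos: [648.1, 35.7, 76.1]
tcp_rot: [3.141, 0.0, 1.473]
ft_force: [-0.3, -1.2, 0.4]
opening: 0.006
grip_force: 0.6
```

>>> carry_out --pt "20 0 0 0 1" --pt "20 0 0 0 1" --pt "20 0 0 0 1" --pt "20 0 0 0 1" --pt "20 0 0 0 1" --pt "15 0 0 0 1" --pt "12 0 0 0 1" --pt "9 0 0 0 1" --pt "7 0 0 0 1" --pt "5 0 0 0 1" --pt "4 0 0 0 1" --pt "0 0 0 0 1"

```text
t: 36.6
eef_pos: [663.5, 185.0, 75.6]
tcp_rot: [3.141, -0.0, 1.472]
ft_force: [-0.7, -1.0, 0.6]
opening: 0.007
grip_force: 0.0
```

Run:
```python
from h import *
s=env.state();p=s["eef_pos"]; print(p,s["ft_force"],"track",Rz(-TR[2])@[*(p[:2]-TR[:2]),0],wp([(0,72)],76))
```

```text
[663.46761345 184.96661905  75.57241494] [-0.71479852 -1.03613609  0.6100291 ] track [ 1.41155876 51.66664638  0.        ] [[20.3, -1.5, -0.4]]
```

>>> carry_out --pt "5 0 0 0 1" --pt "5 0 0 0 1" --pt "4 0 0 0 1" --pt "3 0 0 0 1" --pt "2 0 0 0 1" --pt "2 0 0 0 1" --pt "0 0 0 0 1"

```text
t: 37.3
eef_pos: [665.5, 206.0, 75.6]
tcp_rot: [3.141, -0.0, 1.472]
ft_force: [0.7, 0.4, 0.0]
opening: 0.006
grip_force: 0.0
```

>>> carry_out --pt "2 0 0 0 1" --pt "2 0 0 0 1" --pt "2 0 0 0 1" --pt "0 0 0 0 1"

```text
t: 37.7
eef_pos: [664.4, 207.0, 75.6]
tcp_rot: [-3.137, 0.007, 1.472]
ft_force: [-9.5, -28.1, 9.5]
opening: 0.008
grip_force: 14.6
```

Carton is pressed against the stop, with the finger front at track y ≈ 84. I'll back off and go round outside the keeper.

>>> carry_out --pt "-6 0 0 0 1" --pt "-10 0 0 0 1" --pt "-10 0 0 0 1" --pt "0 0 -40 0 1" --pt "0 0 -45 0 1" --pt "0 0 -45 0 1" --pt "-30 0 0 0 1" --pt "0 -35 0 0 1" --pt "0 -35 0 0 1" --pt "0 -35 0 0 1" --pt "0 -35 0 0 1" --pt "0 0 0 0 1"

```text
t: 38.9
eef_pos: [517.7, 169.9, 206.0]
tcp_rot: [-3.14, 0.0, 1.473]
ft_force: [-0.1, -0.6, -0.4]
opening: -0.0
grip_force: 0.0
```

Run:
```python
from h import *
s=env.state();p=s["eef_pos"]; print(p,s["ft_force"],"track",Rz(-TR[2])@[*(p[:2]-TR[:2]),0])
P=lambda f,o,r=65: (-98+r*np.cos(f)+o*np.sin(f),66-r*np.sin(f)+o*np.cos(f))
L=[(1.57,-38),(1.57,-38),(1.57,-19),(1.4,-18),(1.2,-18),(1.,-18),(.8,-18),(.6,-18),(.4,-17),(.2,-16),(.08,-16),(0,-16)]
for l,d in zip(L,wp([P(*l) for l in L],[200]+[78]*11)): print(l,np.round(P(*l)),d)
a=cv2.imread("pics/top0.png"); e=env.read_camera("top")["color"][:,:,::-1].copy(); cv2.imwrite("pics/g1top.png",e)
M=[[-75,-100,112],[75,-100,112]]; o=Tz(TR,[0,185,0])[0]; print("expected rear rim px",proj(Tz([o[0],o[1],TR[2]],M),"top").round(1))
```

```text
[517.71051584 169.85397204 206.02186722] [-0.10751877 -0.59821178 -0.42661686] track [-142.33218845   23.18404216    0.        ]
(1.57, -38) [-136.    1.] [-22.2, 6.5, 6.0]
(1.57, -38) [-136.    1.] [0.0, 0.0, 122.0]
(1.57, -19) [-117.    1.] [0.1, 19.0, 0.0]
(1.4, -18) [-105.   -1.] [-2.0, 12.3, 0.0]
(1.2, -18) [-91.  -1.] [0.1, 13.5, 0.0]
(1.0, -18) [-78.   2.] [2.8, 13.2, 0.0]
(0.8, -18) [-66.   7.] [5.3, 12.4, 0.0]
(0.6, -18) [-55.  14.] [7.7, 11.1, 0.0]
(0.4, -17) [-45.  25.] [10.6, 9.7, 0.0]
(0.2, -16) [-37.  37.] [12.4, 7.2, 0.0]
(0.08, -16) [-34.  45.] [7.5, 2.9, 0.0]
(0, -16) [-33.  50.] [5.2, 1.5, 0.0]
expected rear rim px [[227.2 214.9]
 [236.  145.1]]
```

>>> carry_out --pt "-22 6 6 0 1" --pt "0 0 45 0 1" --pt "0 0 45 0 1" --pt "0 0 32 0 1" --pt "0 0 0 0 1" --pt "0 10 0 0 1" --pt "0 9 0 0 1" --pt "-2 12 0 0 1" --pt "0 13 0 0 1" --pt "3 13 0 0 1" --pt "5 12 0 0 1" --pt "8 11 0 0 1"

```text
t: 40.15
eef_pos: [607.9, 152.9, 79.0]
tcp_rot: [3.139, -0.0, 1.471]
ft_force: [-0.8, -0.4, -0.1]
opening: 0.006
grip_force: 0.3
```

>>> carry_out --pt "11 10 0 0 1" --pt "12 7 0 0 1" --pt "8 3 0 0 1" --pt "4 1 0 0 1" --pt "2 0 0 0 1" --pt "0 0 0 0 1"

```text
t: 40.75
eef_pos: [630.8, 186.3, 78.1]
tcp_rot: [3.141, 0.002, 1.473]
ft_force: [0.7, -13.1, 3.3]
opening: 0.008
grip_force: 5.9
```

Run:
```python
from h import *
s=env.state();p=s["eef_pos"]; print(p,s["ft_force"],"track",Rz(-TR[2])@[*(p[:2]-TR[:2]),0])
```

```text
[630.78916059 186.33850371  78.07654255] [  0.70246812 -13.0833746    3.30407716] track [-31.25423953  50.0207511    0.        ]
```

The keeper is at its shut stop (13 N). I'll withdraw clear and check.

>>> carry_out --pt "-6 0 0 0 1" --pt "-15 0 0 0 1" --pt "-15 0 0 0 1" --pt "0 0 -40 0 1" --pt "0 0 -45 0 1" --pt "0 0 -45 0 1" --pt "-40 -20 0 0 1" --pt "-40 -20 0 0 1" --pt "-40 -20 0 0 1" --pt "-40 -20 0 0 1" --pt "-40 -20 0 0 1" --pt "0 0 0 0 1"

```text
t: 41.95
eef_pos: [505.0, -40.7, 207.8]
tcp_rot: [-3.141, 0.0, 1.468]
ft_force: [1.1, 0.3, -0.0]
opening: 0.006
grip_force: 0.0
```

Run:
```python
from h import *
s=env.state(); print(s["eef_pos"],s["t"])
c=env.read_camera("scene")["color"][:,:,::-1]; t=env.read_camera("top")["color"][:,:,::-1]
cv2.imwrite("pics/k1.png",np.hstack([cv2.resize(c[130:310,300:520],(400,330),interpolation=cv2.INTER_CUBIC),cv2.resize(t[100:265,140:340],(400,330),interpolation=cv2.INTER_CUBIC)]))
```

```text
[504.98574338 -40.70145373 207.83269373] 41.95
```

View pics/k1.png

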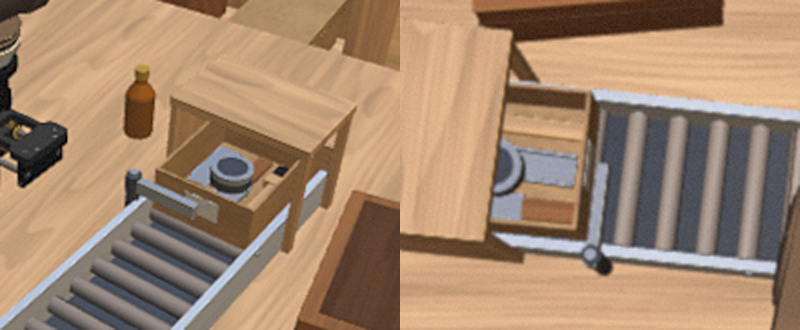

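Image shows the keeper straight across behind the carton and the contents low in it. I want a numeric check of the rear rim's position, by rectifying the top view to the rim plane.

Run:
```python
from h import *
e=env.read_camera("top")["color"][:,:,::-1].copy()
def prof(im,y0,x0,x1,z):
    ys=np.arange(y0-25,y0+26,2.); xs=np.arange(x0,x1,2.)
    G=np.array([[x,y,z] for y in ys for x in xs]); p=proj(Tz(TR,G),"top").astype(np.float32).reshape(len(ys),len(xs),2)
    v=cv2.remap(im,p[...,0],p[...,1],cv2.INTER_LINEAR).astype(float).mean(1); return ys,v
for n,im,y0 in (("start",cv2.imread("pics/top0.png"),-280),("pushpos",cv2.imread("pics/g1top.png"),85),("now",e,85)):
    for xr in ((12,60),(-60,-20)):
        if n!="start" and xr[0]<0 and n=="now": continue
        ys,v=prof(im,y0,*xr,112); print(n,xr,[(int(y-y0),*map(int,c)) for y,c in zip(ys,v)])
```

```text
start (12, 60) [(-25, 120, 156, 196), (-23, 121, 156, 197), (-21, 121, 157, 197), (-19, 120, 156, 196), (-17, 120, 155, 196), (-15, 120, 156, 196), (-13, 120, 155, 196), (-11, 119, 155, 195), (-9, 120, 155, 196), (-7, 120, 156, 196), (-5, 120, 156, 196), (-3, 119, 153, 193), (-1, 114, 146, 182), (1, 103, 132, 163), (3, 95, 126, 158), (5, 80, 110, 141), (7, 57, 82, 110), (9, 45, 67, 92), (11, 43, 64, 90), (13, 43, 65, 92), (15, 54, 78, 106), (17, 76, 106, 137), (19, 93, 126, 161), (21, 96, 131, 166), (23, 94, 129, 164), (25, 93, 127, 162)]
start (-60, -20) [(-25, 117, 151, 189), (-23, 116, 150, 189), (-21, 116, 150, 189), (-19, 116, 150, 189), (-17, 116, 150, 189), (-15, 116, 150, 188), (-13, 116, 150, 188), (-11, 115, 149, 189), (-9, 116, 150, 189), (-7, 116, 150, 189), (-5, 116, 149, 188), (-3, 116, 150, 188), (-1, 112, 147, 184), (1, 103, 137, 173), (3, 89, 121, 154), (5, 64, 91, 120), (7, 48, 71, 99), (9, 45, 67, 93), (11, 44, 65, 92), (13, 50, 73, 100), (15, 72, 101, 131), (17, 95, 130, 165), (19, 102, 138, 175), (21, 101, 137, 174), (23, 100, 136, 172), (25, 100, 136, 172)]
push
[... 896 characters left out ...]
, 79, 102, 132), (11, 79, 102, 131), (13, 78, 101, 130), (15, 78, 101, 130), (17, 77, 100, 130), (19, 76, 99, 129), (21, 76, 99, 128), (23, 76, 98, 127), (25, 77, 99, 127)]
now (12, 60) [(-25, 85, 78, 75), (-23, 84, 76, 75), (-21, 78, 72, 71), (-19, 72, 72, 75), (-17, 82, 87, 97), (-15, 104, 111, 122), (-13, 111, 119, 133), (-11, 86, 98, 114), (-9, 50, 65, 85), (-7, 36, 54, 74), (-5, 41, 58, 77), (-3, 50, 65, 83), (-1, 51, 69, 90), (1, 72, 99, 129), (3, 99, 135, 171), (5, 108, 147, 185), (7, 108, 146, 185), (9, 106, 144, 183), (11, 106, 144, 183), (13, 106, 143, 182), (15, 105, 143, 181), (17, 105, 143, 182), (19, 106, 143, 182), (21, 106, 144, 183), (23, 106, 144, 182), (25, 105, 142, 181)]
```

The wall's outer face spans about -11 to 0 mm, so the rear rim sits at track y ≈ 85: home, and unchanged since the push. Handing in.

```bash
python3 -c "
from cell import env; print(env.job_done())"
```

```text
the job is handed in; nothing more can be done
None
```

I handed the job in at about 42 s: two shoehorns, one brush and the only tin I could see are lying in the carton, the carton is home on its rollers, and the keeper is shut; the system gave no verdict back.

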